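Free the stuck orange cup from its holder

ROBOT

A 6-joint arm with a two-finger parallel gripper is mounted at the origin on the work surface. World frame = base frame: x ahead of the robot, y to its left, z up, the work surface at z = 0. Lengths are in m, angles in rad, forces in N, time in s.
With the tool pointing down it reaches from about 0.375 to 0.9 m from the base axis. Payload 3.1 kg.
Tool frame: the origin (TCP) lies between the finger pads; the fingertips stand 8 mm ahead of it and the grasp point (between the pads) lies 11 mm behind it; z points along the fingers, y is the line along which they close (so a half turn about z gives the same grasp; the last joint's range is limited). The gripper opens to 87 mm and grips with 3 to 60 N. Pads are 19 mm wide; open, the fingers measure 117 mm over their backs; the gripper's body (75 mm by 190 mm) begins 51 mm behind the grasp point.
Start: joints at [-1.496, 0.527, 1.433, -0, 1.181, -0.178], TCP at [0.156, -0.605, 0.231] pointing down, gripper open.
Joint ranges: [-3.08, 3.08], [-0.75, 2.2], [0.22, 2.44], [-1.43, 4.57], [0, 2.65], [-2.85, 2.85]. Speed limits (rad/s): [2.79, 2.79, 3.14, 3.14, 3.14, 3.14].

INTERFACE

Orientations are given as a unit quaternion [x, y, z, w].
In Python, from rig import robot, vision, job gives the robot as it stands.
- The arm moves only by the shell command python3 -m handwheel 'ROWS' [OPENING] [FORCE]. ROWS is JSON, a list of rows, each a list of 4 numbers: the shift along the tool's x, y, z as a fraction of full scale, then the turn about the tool's z as a fraction of full scale. A call has 1 to 20 rows; each row is the pose to reach, as a shift and turn from the pose commanded when the call began, along the tool's axes at that moment, turning the shorter way round; what a row does not reach only later rows make up. Full scale, the value 1, is 300 mm for a shift and 2 pi rad for a turn. A row lasts 1/12 s, in which the tool goes at most 41.7 mm and 7.16 degrees, less where a joint would pass 70% of its speed; a pose out of reach is approached as far as the arm can. A call with a number of a shift or a turn outside -1 to 1 is refused whole. A call with a gripper value outside its range is refused whole. OPENING is the opening in per cent of the stroke, from 0 (shut) to 100 (fully open), set as the call begins (- or left out, the last holds). The fingers move at their own pace and stop on an object; FORCE is the grip in N (left out, the last holds). Time passes only in rows, so rows that repeat a pose let the fingers close. It gives the time, the measured TCP pose, the force, the opening and the grip force at its end, in the units of the state.
- robot.get_obs(): the state, without advancing time (a new reading comes with each control period).
- vision.camera(name): name is "scene" or "top"; returns a dict with "frame" (480x640x3 uint8, red, green, blue), "K" (3x3 intrinsics, pixels), "cam_to_world" (4x4, takes a point from camera to world coordinates). Camera axes: x right, y down, z forward; pixel columns grow to the right and rows downward; lengths in m; the calibration is good to about 2 mm. A picture is of the moment at which its call begins. There is no depth.
- job.hand_in(): hands the job in; it is judged then, once.
Trained networks look in the newest picture that a camera, given by its name, has taken for a name from the list of things; names that differ only in an ending like _2 or _b are one class to them, and where a whole thing is asked for, a point or a joint stands for the part that bears it (a point fixed in the world has none). Each returns a list of dicts, best first, with "conf" (0 to 1); they miss things now and then, are a little off and sometimes report something else, mostly with a low value. They report only what shows in the picture. A call takes as long as a camera call.
- vision.look_for(camera, label): "point" ([row, column] in pixels, amid what is visible of it).
- vision.outline_of(camera, label): "mask" (480x640 bool, what is visible of it) and "point" ([row, column] in pixels, amid what is visible of it).
The state is a dict: "time": time; "q": joint angles; "joint_velocities": joint speeds; "joint_torque": joint torques, N m; "position": TCP position; "tool_rot": TCP orientation; "ft_force": force on the tool from outside, world axes, zero at the start; "moment": the same for the moment, N m; "grip_width": finger opening in m; "grip_force": force on a finger pad.
Only numpy, scipy, OpenCV 4.12 (cv2) and the standard library are available. Lean on these libraries where they do the work, as an engineer would, in place of code of your own. Each camera call takes 0.05 s, during which the arm holds its last target. There are 200 camera calls.

TASK

The orange cup is stuck in its metal holder: two lugs on its side are caught under the holder's rim. Grip the cup by its rim, twist it anticlockwise (seen from above) until its white stripes line up with the yellow marks on the holder, pull it straight up and out, and set it down gently, upright and wholly on the green mat, then let go. Leave the blue cup in its own holder.

Things in the scene. Friction and masses are not known exactly. Their poses are not given: they have to be found in the camera images.
- cup: Orange round cup, 80 mm high, 58 wide, 4 mm wall, 90 g; origin: centre of underside, z up. It stands 10 mm above the bench in its holder; the top 30 mm stick out to be gripped. 2 lugs at its +x and -x, reaching 34.5 mm from its axis, 30-40 mm up, are under the holder's rim; white stripes on the rim show them. At first its x is 43-66 deg clockwise of the holder's x, 2 mm of play up; it turns freely.
- holder: Aluminium pot of the orange cup, fixed; 60 mm high, 82 mm wide, black foot 110 mm wide, 8 mm high. Origin: centre of underside, z up; inner floor at 10 mm. Its rim (hole 62 mm, top 8 mm) has gaps at its +x and -x, marked yellow: lugs pass when the x axes of cup and holder are in line, either way round, within 15 deg. Lugs are clear 30 mm up, the cup 50 mm up. The blue cup's holder is alike.
- mat: Green flat mat fixed to the bench, 150 x 150 mm, 6 mm thick, with a thin white border line. Origin: centre of its underside, so that its top is 6 mm above the origin.
- blue_cup: Blue cup, otherwise the same as the orange one, locked in the other holder; to be left alone. Origin: centre of its underside.

How it is judged:
By the outcome, as a careful person would: the job done as asked, in the order asked, and still so for the second after the job is handed in, with the robot touching nothing.
It also fails if it takes over 45 s, if anything falls off the work surface, if the arm or the gripper's body presses on something with over 40 N, if the wrist force passes 120 N, or if a joint passes its speed limit or range.

## Working session

There is one attempt and no reset: what is moved stays moved. The work goes in short steps, Python scripts to look and compute and a shell command to move; the robot and the scene stay as the last step left them, time stands still between calls to the robot, and variables do not carry over. Pictures are saved under pics/ and viewed, at most 10 in all, crops included, and the job is handed in when it is done.

```bash
mkdir -p pics; cat > h.py <<'E'
import numpy as np, cv2
from rig import robot, vision, job
def ray(c,p,z):
    K,T=np.array(c["K"]),np.array(c["cam_to_world"])
    d=T[:3,:3]@np.linalg.inv(K)@[p[1],p[0],1]; o=T[:3,3]
    return o+d*(z-o[2])/d[2]
def proj(c,P):
    T=np.linalg.inv(c["cam_to_world"]); v=c["K"]@(T[:3,:3]@P+T[:3,3]); return v[1]/v[2],v[0]/v[2]
E
python3 - <<'E'
from h import *
for n in("top","scene"):
    c=vision.camera(n); cv2.imwrite(f"pics/{n}0.png",c["frame"][:,:,::-1])
    np.savez(n+"0",**c)
    print(n,np.round(c["cam_to_world"],3).tolist(),c["K"][0][0])
    for l,z in(("cup",.09),("holder",.06),("mat",.006),("blue_cup",.09)):
        for r in vision.outline_of(n,l)[:3]: print(l,round(r["conf"],2),np.round(r["point"]),r["mask"].sum(),ray(c,r["point"],z).round(3))
o=robot.get_obs();print(o["time"],o["tool_rot"],o["grip_width"],o["position"])
E
```

```text
top [[0.003, -0.998, 0.065, 0.491], [-1.0, -0.003, -0.004, -0.004], [0.004, -0.065, -0.998, 0.991], [0.0, 0.0, 0.0, 1.0]] 503.0564338897789
cup 0.78 [260. 474.] 1094 [ 0.518 -0.276  0.09 ]
holder 0.68 [266. 454.] 1469 [ 0.509 -0.246  0.06 ]
mat 0.87 [242. 326.] 5896 [ 0.555 -0.011  0.006]
blue_cup 0.76 [247. 201.] 986 [0.541 0.214 0.09 ]
scene [[0.624, 0.631, -0.461, 1.047], [0.782, -0.49, 0.386, -0.395], [0.017, -0.601, -0.799, 0.929], [0.0, 0.0, 0.0, 1.0]] 593.3909287319262
cup 0.56 [319. 168.] 1428 [ 0.528 -0.281  0.09 ]
holder 0.77 [347. 183.] 2152 [ 0.569 -0.284  0.06 ]
mat 0.93 [275. 312.] 5440 [ 0.556 -0.011  0.006]
blue_cup 0.66 [192. 400.] 951 [0.555 0.203 0.09 ]
0.5 [ 9.92020316e-01  1.26078113e-01  7.75938507e-06 -4.22170036e-05] 0.08739143811845929 [ 0.15635832 -0.60507122  0.23052706]
```

```bash
python3 - <<'E'
import cv2,numpy as np
t=cv2.imread("pics/top0.png");s=cv2.imread("pics/scene0.png")
a=cv2.resize(t[205:315,405:535],(400,338),interpolation=cv2.INTER_CUBIC)
b=cv2.resize(s[270:400,100:250],(400,347),interpolation=cv2.INTER_CUBIC)[:338]
h=np.hstack([a,b]);cv2.imwrite("pics/a.png",np.vstack([h,cv2.resize(t,(349,262)) .copy() if 0 else np.hstack([cv2.resize(t,(349,262)),cv2.resize(s,(349,262)),np.zeros((262,102,3),np.uint8)])]))
E
```

```text
(no output)
```

View pics/a.png

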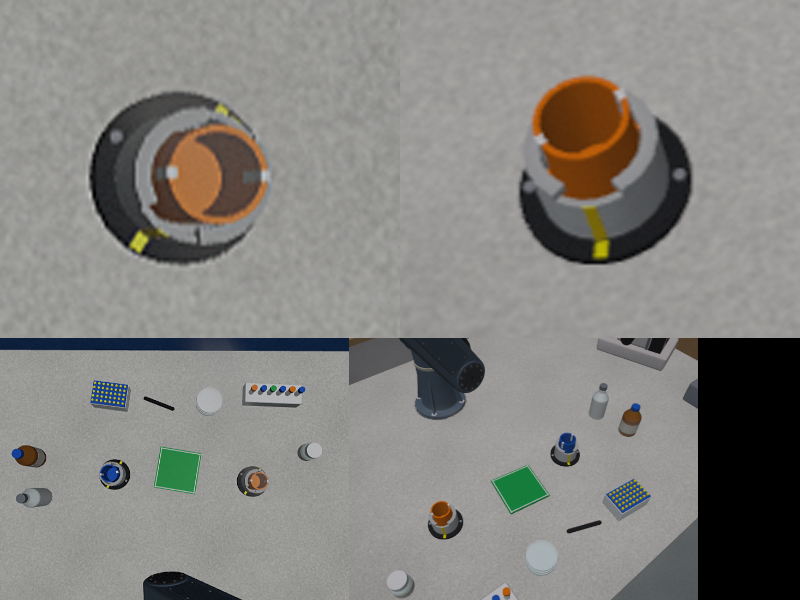

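The crops show the cup stripes in the top view at about (261,461) and (262,491) [row, col]. The yellow marks are at about (284,450) on the foot and (240,477) on the rim; the scene view shows the foot mark at about (364,175).

```bash
python3 - <<'E'
from h import *
def ang(v): return np.degrees(np.arctan2(v[1],v[0])).round(1)
L=lambda n:{k:v for k,v in np.load(n+"0.npz").items()}
t,s=L("top"),L("scene")
T=lambda x,y:(205+y/3.077-.33,405+x/3.077-.33)
S=lambda x,y:(270+y/2.667-.33,100+x/2.667-.33)
for c,f,st,fy,ry,n in((t,T,[(172,172),(265,175)],(140,242),(222,108),"top"),(s,S,[(141,138),(221,95)],(201,250),(190,207),"scene")):
    a,b=[ray(c,f(*p),.09) for p in st]
    print(n,"stripes",a.round(4),b.round(4),np.linalg.norm(a-b).round(4),"mid",((a+b)/2).round(4),"ang",ang(b-a))
    hsv=cv2.cvtColor(c["frame"],cv2.COLOR_RGB2HSV)
    y=ray(c,f(*fy),.008);r=ray(c,f(*ry),.06);m=(a+b)/2
    print(" foot yellow",y.round(4),"ang",ang(y-m),np.linalg.norm((y-m)[:2]).round(4)," rim yellow",r.round(4),ang(r-m),np.linalg.norm((r-m)[:2]).round(4))
    # foot: dark pixels hull -> world ellipse
    r0,c0=map(int,f(180,178)); R=45
    dark=(hsv[...,2]<75).astype(np.uint8); box=np.zeros_like(dark); box[r0-R:r0+R,c0-R:c0+R]=1
    cs=max(cv2.findContours(dark*box,0,1)[0],key=cv2.contourArea)[:,0]
    W=np.array([ray(c,(p[1],p[0]),.008)[:2] for p in cv2.convexHull(cs)[:,0]])
    print(" foot circle",cv2.minEnclosingCircle(W.astype(np.float32)))
    # orange hull top rim
m=cv2.inRange(cv2.cvtColor(t["frame"],cv2.COLOR_RGB2HSV),(45,100,50),(75,255,255))
m=max(cv2.findContours(m,0,1)[0],key=cv2.contourArea)[:,0]
W=np.array([ray(t,(p[1],p[0]),.006)[:2] for p in m]).astype(np.float32);print("mat",cv2.minAreaRect(W))
E
```

```text
top stripes [ 0.5177 -0.2509  0.09  ] [ 0.5161 -0.3051  0.09  ] 0.0542 mid [ 0.5169 -0.278   0.09  ] ang -91.7
 foot yellow [ 0.4757 -0.2525  0.008 ] ang 148.2 0.0485  rim yellow [ 0.5573 -0.2899  0.06  ] -16.4 0.0421
 foot circle ((0.5159561634063721, -0.27616462111473083), 0.05527579411864281)
scene stripes [ 0.5155 -0.3027  0.09  ] [ 0.5189 -0.2495  0.09  ] 0.0532 mid [ 0.5172 -0.2761  0.09  ] ang 86.4
 foot yellow [ 0.5582 -0.3033  0.008 ] ang -33.6 0.0491  rim yellow [ 0.5569 -0.2994  0.06  ] -30.3 0.046
 foot circle ((0.519959032535553, -0.27738890051841736), 0.05566967651247978)
mat ((0.5563045740127563, -0.009054705500602722), (0.1367630511522293, 0.13519078493118286), 80.70277404785156)
```

```bash
python3 -m handwheel '[[0.04,-0.02,0,0],[0.12,-0.06,0,0],[0.2,-0.1,0,0],[0.3,-0.15,0,0],[0.4,-0.2,0,0],[0.5,-0.26,0,0],[0.6,-0.32,0,0],[0.7,-0.37,0,0],[0.8,-0.42,0,0],[0.88,-0.46,0,0],[0.94,-0.5,0,0],[0.96,-0.5,0,0],[0.96,-0.5,0,0]]' 100 30
cat > to.py <<'E'
from h import *
import sys
from scipy.spatial.transform import Rotation as R
o=robot.get_obs();t=np.array(list(map(float,sys.argv[1:4])))
M=R.from_quat(o["tool_rot"])
print("rows",(M.inv().apply(t-o["position"])/.3).round(4),"yaw",np.degrees(np.arctan2(*M.as_matrix()[[1,0],0])).round(2),o["time"],np.round(o["position"],4),np.round(o["ft_force"],1),o["grip_width"])
E
python3 to.py .5175 -.277 .074
```

```text
time: 1.58
position: [0.3991, -0.3863, 0.2308]
tool_rot: [0.992, 0.128, 0.0, 0.0]
ft_force: [-0.3, -0.5, 0.0]
grip_width: 0.0869
grip_force: 0.0
rows [ 0.4738 -0.2529  0.5227] yaw 14.68 1.5833 [ 0.3991 -0.3863  0.2308] [-0.3 -0.5  0. ] 0.08685473924233525
```

```bash
python3 -m handwheel '[[0.05,-0.03,0,0],[0.15,-0.08,0,0],[0.25,-0.13,0,0],[0.35,-0.19,0,0],[0.43,-0.23,0.04,0],[0.472,-0.252,0.1,0],[0.474,-0.253,0.18,0],[0.474,-0.253,0.27,0],[0.474,-0.253,0.34,0],[0.474,-0.253,0.38,0],[0.474,-0.253,0.38,0],[0.474,-0.253,0.38,0]]' 100
python3 to.py .5175 -.277 .074
python3 - <<'E'
from h import *
im=[]
for n,(r,c) in(("top",(260,470)),("scene",(320,170))):
    f=vision.camera(n)["frame"][r-80:r+80,c-80:c+80,::-1]; im.append(cv2.resize(f,(400,400),interpolation=cv2.INTER_CUBIC))
cv2.imwrite("pics/b.png",np.hstack(im))
E
```

```text
time: 2.58
position: [0.5157, -0.2797, 0.116]
tool_rot: [0.992, 0.125, -0.001, -0.0]
ft_force: [0.2, -0.8, 0.0]
grip_width: 0.0867
grip_force: 0.0
rows [ 0.0081 -0.007   0.1401] yaw 14.41 2.5833 [ 0.5157 -0.2797  0.116 ] [ 0.2 -0.8  0. ] 0.0866981753299594
```

View pics/b.png

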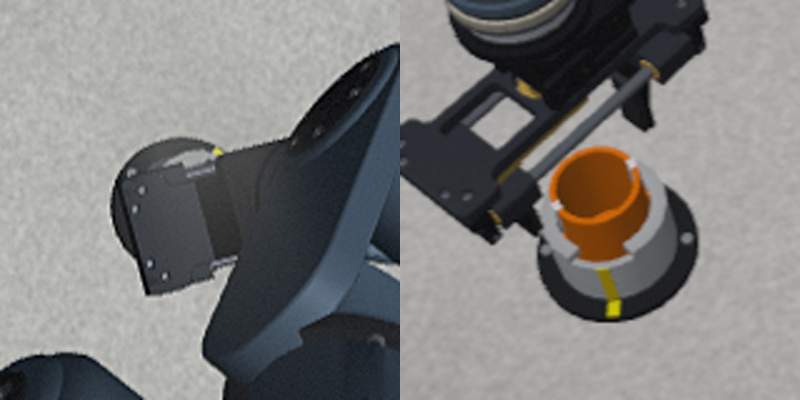

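```bash
python3 -m handwheel '[[0.006,-0.006,0.02,0],[0.006,-0.006,0.06,0],[0.006,-0.006,0.1,0],[0.006,-0.006,0.13,0],[0.006,-0.006,0.14,0],[0.006,-0.006,0.14,0],[0.006,-0.006,0.14,0]]' 100 && python3 -m handwheel '[[0,0,0,0],[0,0,0,0],[0,0,0,0],[0,0,0,0],[0,0,0,0],[0,0,0,0],[0,0,0,0],[0,0,0,0],[0,0,0,0],[0,0,0,0],[0,0,0,0],[0,0,0,0]]' 40 25; python3 to.py .5175 -.277 .074
```

```text
time: 3.27
position: [0.5175, -0.2765, 0.074]
tool_rot: [0.992, 0.126, -0.0, -0.0]
ft_force: [-0.0, 0.3, -0.0]
grip_width: 0.0872
grip_force: 0.0
time: 4.27
position: [0.5178, -0.2768, 0.0748]
tool_rot: [0.992, 0.126, 0.0, 0.0]
ft_force: [-0.6, -0.9, 4.0]
grip_width: 0.0582
grip_force: 25.0
rows [-0.0013  0.0004  0.0026] yaw 14.48 4.2667 [ 0.5178 -0.2768  0.0748] [-0.6 -0.9  4. ] 0.058152514488260955
```

```bash
python3 -m handwheel '[[0,0,0,-0.005],[0,0,0,-0.015],[0,0,0,-0.027],[0,0,0,-0.039],[0,0,0,-0.051],[0,0,0,-0.063],[0,0,0,-0.075],[0,0,0,-0.087],[0,0,0,-0.099],[0,0,0,-0.111],[0,0,0,-0.123],[0,0,0,-0.135],[0,0,0,-0.147],[0,0,0,-0.157],[0,0,0,-0.164],[0,0,0,-0.169],[0,0,0,-0.169],[0,0,0,-0.169]]' 40 25
python3 to.py .5175 -.277 .074
python3 - <<'E'
from h import *
c=vision.camera("scene");f=c["frame"][250:390,90:260,::-1];cv2.imwrite("pics/c.png",cv2.resize(f,(680,560),interpolation=cv2.INTER_CUBIC))
E
```

```text
time: 5.77
position: [0.5168, -0.2756, 0.0747]
tool_rot: [0.792, 0.611, -0.0, -0.001]
ft_force: [-1.0, 2.6, 5.0]
grip_width: 0.0573
grip_force: 25.0
rows [-0.0038  0.0033  0.0023] yaw 75.32 5.7667 [ 0.5168 -0.2756  0.0747] [-1.   2.6  5. ] 0.05734545941370924
```

View pics/c.png

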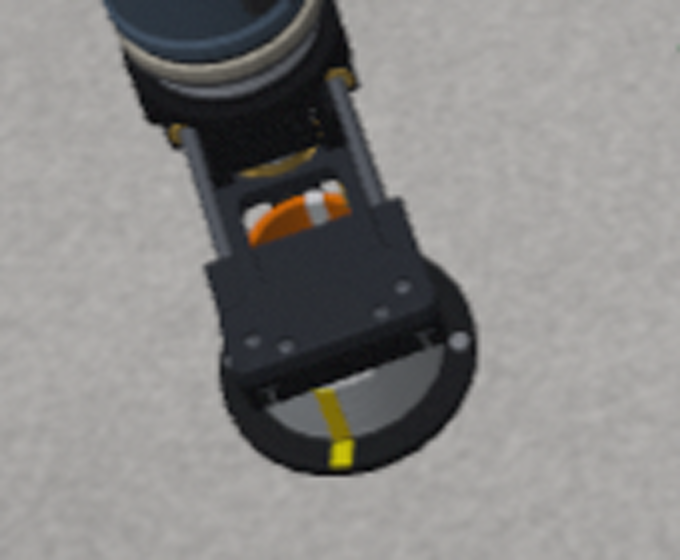

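The white stripe is now on the far side, at about (302.5,169) in the scene image, with the rear rim gap behind it. I'll check its angle.

```bash
python3 - <<'E'
from h import *
c={k:v for k,v in np.load("scene0.npz").items()}
p=ray(c,(250+205/4,90+315/4),.09); d=p-[.5172,-.277,.09]; print(p,np.degrees(np.arctan2(d[1],d[0])),np.hypot(*d[:2]))
for a in (139,149,159): print(a,[ (round((x[1]-90)*4),round((x[0]-250)*4)) for x in [proj(c,np.array([.5172+.027*np.cos(np.radians(a)),-.277+.027*np.sin(np.radians(a)),.0905]))]])
E
```

```text
[ 0.49831386 -0.26334924  0.09      ] 144.1408839885603 0.023302993054793105
139 [(322, 197)]
149 [(310, 197)]
159 [(298, 199)]
```

```bash
python3 -m handwheel '[[0,0,0,-0.004],[0,0,0,-0.008],[0,0,0,-0.008],[0,0,-0.005,-0.008],[0,0,-0.01,-0.008],[0,0,-0.015,-0.008],[0,0,-0.02,-0.008],[0,0,-0.02,-0.008]]' 40 25; python3 to.py .5175 -.277 .134
```

```text
time: 6.48
position: [0.5178, -0.2768, 0.0807]
tool_rot: [0.776, 0.631, 0.0, 0.0]
ft_force: [0.9, -0.6, -0.4]
grip_width: 0.0579
grip_force: 25.0
rows [-0.001  -0.0009 -0.1778] yaw 78.2 6.4833 [ 0.5178 -0.2768  0.0807] [ 0.9 -0.6 -0.4] 0.057935310597263534
```

```bash
python3 -m handwheel '[[0,0,-0.01,0],[0,0,-0.03,0],[0,0,-0.05,0],[0,0,-0.08,0],[0,0,-0.11,0],[0,0,-0.15,0],[0,0,-0.2,0],[0,0,-0.25,0],[0,0,-0.3,0],[0,0,-0.33,0],[0,0,-0.35,0],[0,0,-0.35,0],[0,0,-0.35,0]]' 40 25; python3 to.py .5563 -.0091 .19
python3 - <<'E'
from h import *
c=vision.camera("scene");f=c["frame"][200:400,60:310,::-1];cv2.imwrite("pics/d.png",cv2.resize(f,(750,600),interpolation=cv2.INTER_CUBIC))
E
```

```text
time: 7.57
position: [0.5176, -0.2765, 0.1857]
tool_rot: [0.776, 0.631, 0.0, 0.0]
ft_force: [0.4, 0.5, -1.5]
grip_width: 0.0579
grip_force: 25.0
rows [ 0.8989 -0.0559 -0.0144] yaw 78.2 7.5667 [ 0.5176 -0.2765  0.1857] [ 0.4  0.5 -1.5] 0.05794000450822909
```

View pics/d.png

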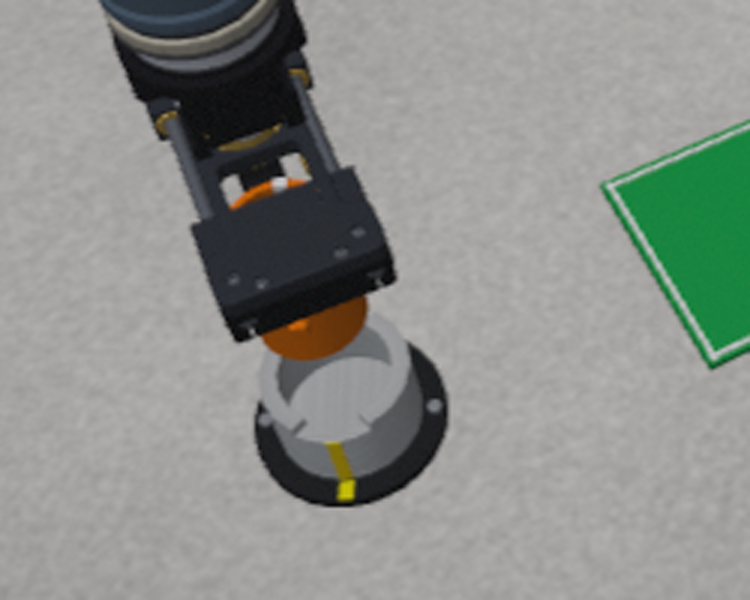

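The cup is out and gripped, clear above the empty holder at around (330,300) in the crop. Next it goes over the mat.

```bash
python3 -m handwheel '[[0.02,0,0,0],[0.06,-0.003,0,0],[0.12,-0.006,0,0],[0.2,-0.011,0,0],[0.28,-0.016,0,0],[0.36,-0.022,0,0],[0.44,-0.027,0,0],[0.52,-0.032,0,0],[0.6,-0.037,0,0],[0.68,-0.042,0,0],[0.76,-0.047,0,0],[0.83,-0.052,0,0],[0.87,-0.054,0,0],[0.89,-0.055,0,0],[0.9,-0.055,0,0],[0.9,-0.055,0,0],[0.9,-0.055,0,0]]' 40 25; python3 to.py .5563 -.0091 .0755
```

```text
time: 9.03
position: [0.5567, -0.0096, 0.1855]
tool_rot: [0.776, 0.631, -0.0, 0.0]
ft_force: [0.4, -0.4, -0.6]
grip_width: 0.058
grip_force: 25.0
rows [ 0.0017 -0.0017  0.3666] yaw 78.18 9.0333 [ 0.5567 -0.0096  0.1855] [ 0.4 -0.4 -0.6] 0.05799652738139911
```

```bash
python3 -m handwheel '[[0,0,0.01,0],[0,0,0.04,0],[0,0,0.09,0],[0,0,0.14,0],[0,0,0.19,0],[0,0,0.24,0],[0,0,0.29,0],[0,0,0.33,0],[0,0,0.355,0],[0,0,0.366,0],[0,0,0.366,0],[0,0,0.366,0]]' 40 25; python3 -m handwheel '[[0,0,0.002,0],[0,0,0.004,0],[0,0,0.006,0],[0,0,0.008,0],[0,0,0.01,0],[0,0,0.012,0],[0,0,0.012,0],[0,0,0.012,0]]' 40 25
```

```text
time: 10.03
position: [0.557, -0.0092, 0.0758]
tool_rot: [0.776, 0.631, 0.0, 0.0]
ft_force: [-0.2, 0.2, -0.8]
grip_width: 0.0576
grip_force: 25.0
time: 10.7
position: [0.5567, -0.0089, 0.0721]
tool_rot: [0.776, 0.631, -0.0, -0.0]
ft_force: [-0.6, 0.1, -0.7]
grip_width: 0.0579
grip_force: 25.0
```

```bash
python3 -m handwheel '[[0,0,0.001,0],[0,0,0.002,0],[0,0,0.003,0],[0,0,0.004,0],[0,0,0.004,0],[0,0,0.004,0]]' 40 25;python3 -m handwheel '[[0,0,0.001,0],[0,0,0.002,0],[0,0,0.002,0],[0,0,0.002,0]]' 40 25
```

```text
time: 11.2
position: [0.5567, -0.0089, 0.0709]
tool_rot: [0.776, 0.631, -0.0, -0.0]
ft_force: [0.0, -0.0, -1.3]
grip_width: 0.0579
grip_force: 25.0
time: 11.53
position: [0.5568, -0.009, 0.0708]
tool_rot: [0.776, 0.631, 0.0, 0.0]
ft_force: [-0.2, -0.2, 3.6]
grip_width: 0.0581
grip_force: 25.0
```

Contact with the mat (about 4 N). I'll release, then rise.

```bash
python3 -m handwheel '[[0,0,0,0],[0,0,0,0],[0,0,0,0]]' 40 5; python3 -m handwheel '[[0,0,0,0],[0,0,0,0],[0,0,0,0],[0,0,0,0],[0,0,0,0],[0,0,0,0],[0,0,0,0],[0,0,0,0],[0,0,0,0],[0,0,0,0]]' 100; python3 -m handwheel '[[0,0,-0.01,0],[0,0,-0.03,0],[0,0,-0.06,0],[0,0,-0.1,0],[0,0,-0.15,0],[0,0,-0.2,0],[0,0,-0.27,0],[0,0,-0.35,0],[0,0,-0.43,0],[0,0,-0.48,0],[0,0,-0.5,0],[0,0,-0.5,0],[0,0,-0.5,0]]' 100
python3 - <<'E'
from h import *
c=vision.camera("scene");f=c["frame"][130:380,110:430,::-1];cv2.imwrite("pics/e.png",cv2.resize(f,(768,600),interpolation=cv2.INTER_CUBIC))
E
```

```text
time: 11.78
position: [0.5569, -0.009, 0.0706]
tool_rot: [0.776, 0.631, 0.0, 0.0]
ft_force: [0.1, 0.3, 4.3]
grip_width: 0.0587
grip_force: 5.0
time: 12.62
position: [0.5567, -0.0089, 0.0704]
tool_rot: [0.776, 0.631, 0.0, 0.0]
ft_force: [-0.6, -0.0, 0.2]
grip_width: 0.0869
grip_force: 0.0
time: 13.7
position: [0.5563, -0.0088, 0.2204]
tool_rot: [0.776, 0.631, -0.0, 0.0]
ft_force: [0.2, -1.2, -0.7]
grip_width: 0.0872
grip_force: 0.0
```

View pics/e.png

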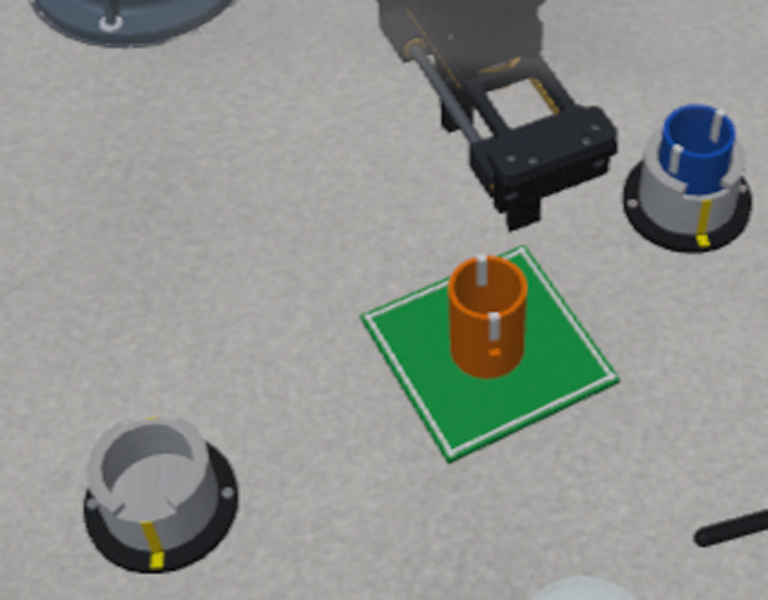

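The orange cup stands upright in the middle of the mat, at about (488,330) in the crop. The blue cup is still in its holder and the gripper is clear of everything.

```bash
python3 -c "
from rig import job
print(job.hand_in())"
```

```text
the job is handed in; nothing more can be done
None
```

The orange cup was twisted free, lifted out and set upright in the middle of the green mat, the blue cup was left alone, and the job is handed in at about 14 s on the robot's clock; no verdict came back.

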